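Make up a three-tin sample tray and centre it on the inspection stand

ROBOT

A 6-joint arm with a two-finger parallel gripper is mounted at the origin on the work surface. World frame = base frame: x ahead of the robot, y to its left, z up, the work surface at z = 0. Lengths are in m, angles in degrees, forces in N, time in s.
With the tool pointing down it reaches from about 0.325 to 0.85 m from the base axis. Payload 15.5 kg.
Tool frame: the origin (TCP) lies on the centre line of the jaws, within the pads' length; the fingertips stand 11 mm ahead of it and the grasp point (between the pads) lies 8 mm behind it; z points along the fingers, y is the direction in which the jaws open and shut (so a half turn about z gives the same grasp; the last joint's range is limited). The gripper opens to 91 mm and grips with 3 to 60 N. Pads are 32 mm wide; open, the fingers measure 118 mm over their backs; the gripper's body (76 mm by 178 mm) begins 60 mm behind the grasp point.
Start: joints at [-68.784, 28.281, 77.091, -0, 74.628, -5.472], TCP at [0.281, -0.558, 0.225] pointing down, gripper open.
Joint ranges: [-166.48, 166.48], [-47.26, 123.95], [12.59, 153.08], [-70.14, 250.14], [6.76, 159.57], [-176.63, 176.63]. Speed limits (degrees/s): [108.29, 108.29, 147.25, 172.46, 172.46, 172.46].

INTERFACE

Orientations are given as a 3x3 rotation matrix whose columns are the frame's x, y, z axes.
In Python, from plant import bot, eyes gives the robot as it stands.
- The arm moves only by the shell command python3 -m handwheel 'ROWS'. ROWS is JSON, one flat list of numbers, 5 for each row, row after row: the shift along the world's x, y, z in cm, then the turn about the world's z in degrees, then the gripper's target within -1 to 1 (shut at 1, half-way at 0, fully open at -1). A call has 1 to 12 rows; each row shifts and turns the commanded pose from where the row before left it; what a row does not reach is not made up. A row lasts 1/12 s, in which the tool goes at most 41.7 mm and 7.16 degrees, less where a joint would pass 70% of its speed; a pose out of reach is approached as far as the arm can. A call with a gripper value outside its range is refused whole. The fingers move at their own pace and stop on an object; the grip force is fixed at half the most. Time passes only in rows, so rows that do not move let the fingers close. It gives the time, the measured TCP pose, the force and the opening at its end, in the units of the state.
- bot.state(): the state, without advancing time (a new reading comes with each control period).
- eyes.get_image(name): name is "scene" or "top"; returns a dict with "frame" (480x640x3 uint8, blue, green, red), "K" (3x3 intrinsics, pixels), "D" ([k1, k2, p1, p2, k3] as OpenCV has them; the pictures are not rectified), "cam_to_world" (4x4, takes a point from camera to world coordinates). Camera axes: x right, y down, z forward; pixel columns grow to the right and rows downward; lengths in m; the calibration is good to about 2 mm. A picture is of the moment at which its call begins. There is no depth.
- bot.job_done(): hands the job in, once; it reports no verdict.
The state is a dict: "time": time; "joint_positions": joint angles; "qvel": joint speeds; "joint_torque": joint torques, N m; "ee_pos": TCP position; "eef_rot": TCP orientation; "force": force on the tool from outside, world axes, zero at the start; "wrist_torque": the same for the moment, N m; "width": opening from 0.0 (shut) to 1.0 (fully open).
Only numpy, scipy, OpenCV 4.12 (cv2) and the standard library are available. Lean on these libraries where they do the work, as an engineer would, in place of code of your own. Each camera call takes 0.05 s, during which the arm holds its last target.

TASK

The white tray on the inspection stand already holds one flat sample tin: add flat tins from the table until there are exactly three, all standing upright on its floor. Then slide the loaded tray along its guide strips, without lifting it off the stand, nudging its ends from one side or the other until its middle line lies exactly between the two black pointers. Leave the spare flat tins and the tall canisters standing where they are.

Things in the scene. Friction and masses are not known exactly. Their poses are not given: they have to be found in the camera images.
- tray_base (a point): loose white plastic tray, outside 158 mm (its x) by 258 mm (its y) by 16 mm high, 0.3 to 0.52 kg empty; walls and floor 4 mm thick, so inside 150 x 250 mm with a 12 mm rim. This point is the centre of its underside, on its middle line (short black lines across both long rims at y = 0); x across, y along the guide strips, z up. Room for more than three tins.
- stand: fixed grey inspection platform, 200 mm (its x) by 370 mm (its y), top 30 mm above the table; origin at the centre of its underside, z up. Two aluminium guide strips run along its y, 8 mm proud of the top and 14 mm wide, outer faces 5 mm from the platform's long edges; the tray lies between them with about 2 mm play a side and slides only along y, its ends free to be pushed. Friction holds it where it is left; it takes about 5 to 12 N to slide it loaded.
- index_mark (a point): the mark: two black pointers clipped on the two guide strips opposite one another, about 16 mm wide, tops 45 to 46 mm above the table, their outer blocks reaching 12 mm beyond the platform's long edges. This point lies midway between them at the height of the stand's top; same axes as the stand. The tray is right when its middle line (tray_base) is at this point's y. The pointers do not move and do not hinder the tray.
- tin1_centre (a point): closed flat sample tin of bare aluminium, upright, a cylinder 60 mm in diameter and 45 mm high, 0.09 to 0.16 kg; this point is its centre, 22.5 mm above its underside; z is its axis. Starts on the table among the supply.
- tin2_centre (a point): closed flat sample tin of bare aluminium, upright, a cylinder 60 mm in diameter and 45 mm high, 0.09 to 0.16 kg; this point is its centre, 22.5 mm above its underside; z is its axis. Starts on the table among the supply.
- tin3_centre (a point): closed flat sample tin of bare aluminium, upright, a cylinder 60 mm in diameter and 45 mm high, 0.09 to 0.16 kg; this point is its centre, 22.5 mm above its underside; z is its axis. Starts on the table among the supply.
- tin4_centre (a point): closed flat sample tin of bare aluminium, upright, a cylinder 60 mm in diameter and 45 mm high, 0.09 to 0.16 kg; this point is its centre, 22.5 mm above its underside; z is its axis. Starts on the table among the supply.
- tin5_centre (a point): closed flat sample tin of bare aluminium, upright, a cylinder 60 mm in diameter and 45 mm high, 0.09 to 0.16 kg; this point is its centre, 22.5 mm above its underside; z is its axis. Starts in the tray, in the row on the tray's -x half (35 to 42 mm from the middle), anywhere along its y; stays in.
- canister1_centre (a point): tall sample canister, also bare aluminium and 60 mm in diameter but 90 mm high; stands among the flat tins, not part of the job; this point is its centre, 45 mm above its underside
- canister2_centre (a point): tall sample canister, also bare aluminium and 60 mm in diameter but 90 mm high; stands among the flat tins, not part of the job; this point is its centre, 45 mm above its underside
There are look-alikes about, which are no part of the job. What is shaped like the part that bears tin1_centre but pink is not meant. What is shaped like the part that bears tin5_centre but brown or pink is not meant.

How it is judged (in metres and radians):
On the way, in this order (a step that is already met when the one before it is completed fails the run):
1. exactly three flat tins stand upright in the tray, the spare ones left standing (x of tin5_centre in the frame of tray_base between -0.05 and 0.05 m and y of tin5_centre in the frame of tray_base between -0.096 and 0.096 m and z of tin5_centre in the frame of tray_base between 0.02 and 0.034 m and angle between tin5_centre's own z axis and vertical below 0.15 rad and ((x of tin1_centre in the frame of tray_base between -0.05 and 0.05 m and y of tin1_centre in the frame of tray_base between -0.096 and 0.096 m and z of tin1_centre in the frame of tray_base between 0.02 and 0.034 m and angle between each of tin1_centre, tin2_centre, tin3_centre, tin4_centre's own z axis and vertical below 0.15 rad and x of tin2_centre in the frame of tray_base between -0.05 and 0.05 m and y of tin2_centre in the frame of tray_base between -0.096 and 0.096 m and z of tin2_centre in the frame of tray_base between 0.02 and 0.034 m and distance of each of tin3_centre, tin4_centre from where it was at the start of the episode below 0.04 m) or (x of tin1_centre in the frame of tray_base between -0.05 and 0.05 m and y of tin1_centre in the frame of tray_base between -0.096 and 0.096 m and z of tin1_centre in the frame of tray_base between 0.02 and 0.034 m and angle between each of tin1_centre, tin3_centre, tin2_centre, tin4_centre's own z axis and vertical below 0.15 rad and x of tin3_centre in the frame of tray_base between -0.05 and 0.05 m and y of tin3_centre in the frame of tray_base between -0.096 and 0.096 m and z of tin3_centre in the frame of tray_base between 0.02 and 0.034 m and distance of each of tin2_centre, tin4_centre from where it was at the start of the episode below 0.04 m) or (x of tin1_centre in the frame of tray_base between -0.05 and 0.05 m and y of tin1_centre in the frame of tray_base between -0.096 and 0.096 m and z of tin1_centre in the frame of tray_base between 0.02 and 0.034 m and angle between each of tin1_centre, tin4_centre, tin2_centre, tin3_centre's own z axis and vertical below 0.15 rad and x of tin4_centre in the frame of tray_base between -0.05 and 0.05 m and y of tin4_centre in the frame of tray_base between -0.096 and 0.096 m and z of tin4_centre in the frame of tray_base between 0.02 and 0.034 m and distance of each of tin2_centre, tin3_centre from where it was at the start of the episode below 0.04 m) or (x of tin2_centre in the frame of tray_base between -0.05 and 0.05 m and y of tin2_centre in the frame of tray_base between -0.096 and 0.096 m and z of tin2_centre in the frame of tray_base between 0.02 and 0.034 m and angle between each of tin2_centre, tin3_centre, tin1_centre, tin4_centre's own z axis and vertical below 0.15 rad and x of tin3_centre in the frame of tray_base between -0.05 and 0.05 m and y of tin3_centre in the frame of tray_base between -0.096 and 0.096 m and z of tin3_centre in the frame of tray_base between 0.02 and 0.034 m and distance of each of tin1_centre, tin4_centre from where it was at the start of the episode below 0.04 m) or (x of tin2_centre in the frame of tray_base between -0.05 and 0.05 m and y of tin2_centre in the frame of tray_base between -0.096 and 0.096 m and z of tin2_centre in the frame of tray_base between 0.02 and 0.034 m and angle between each of tin2_centre, tin4_centre, tin1_centre, tin3_centre's own z axis and vertical below 0.15 rad and x of tin4_centre in the frame of tray_base between -0.05 and 0.05 m and y of tin4_centre in the frame of tray_base between -0.096 and 0.096 m and z of tin4_centre in the frame of tray_base between 0.02 and 0.034 m and distance of each of tin1_centre, tin3_centre from where it was at the start of the episode below 0.04 m) or (x of tin3_centre in the frame of tray_base between -0.05 and 0.05 m and y of tin3_centre in the frame of tray_base between -0.096 and 0.096 m and z of tin3_centre in the frame of tray_base between 0.02 and 0.034 m and angle between each of tin3_centre, tin4_centre, tin1_centre, tin2_centre's own z axis and vertical below 0.15 rad and x of tin4_centre in the frame of tray_base between -0.05 and 0.05 m and y of tin4_centre in the frame of tray_base between -0.096 and 0.096 m and z of tin4_centre in the frame of tray_base between 0.02 and 0.034 m and distance of each of tin1_centre, tin2_centre from where it was at the start of the episode below 0.04 m))), for 0.2 s.
2. the loaded tray is slid until its middle line is at the pointers (all of step 1 and y of tray_base in the frame of index_mark between -0.005 and 0.005 m and x of tray_base in the frame of index_mark between -0.006 and 0.006 m and z of tray_base in the frame of index_mark between -0.003 and 0.004 m and angle between tray_base's own z axis and vertical below 0.04 rad), for 0.2 s.
At the end, for the whole second after the job is handed in: Tin 5 and exactly two of tins 1 to 4 stand upright (within 0.15 rad) on the tray's floor; the other two flat tins and both canisters stand upright within 40 mm of where they began; the tray lies flat between the guide strips, its middle line within 5 mm of the pointers along the stand's y (all of step 2 and distance of each of canister1_centre, canister2_centre from where it was at the start of the episode below 0.04 m and angle between each of canister1_centre, canister2_centre's own z axis and vertical below 0.15 rad); the robot touches nothing.
It fails at once if the tray is lifted off the stand or tipped (more than 12 mm or 0.12 rad) (z of tray_base in the frame of index_mark above 0.012 m or angle between tray_base's own z axis and vertical above 0.12 rad).
It fails at once if a canister is knocked over or put in the tray (angle between any of canister1_centre, canister2_centre's own z axis and vertical above 0.6 rad or (horizontal distance between canister1_centre and tray_base below 0.09 m and height (world z) of canister1_centre below 0.085 m) or (horizontal distance between canister2_centre and tray_base below 0.09 m and height (world z) of canister2_centre below 0.085 m)).
It also fails if it takes over 64 s, if anything falls off the work surface, if the arm or the gripper's body presses on something with over 40 N, if the wrist force passes 120 N, or if a joint passes its speed limit or range.

## Working session

There is one attempt and no reset: what is moved stays moved. The work goes in short steps, Python scripts to look and compute and a shell command to move; the robot and the scene stay as the last step left them, time stands still between calls to the robot, and variables do not carry over. Pictures are saved under pics/ and viewed, and the job is handed in when it is done.

```bash
mkdir -p pics; ls; python3 - <<'E'
from plant import bot, eyes
import cv2
s=bot.state(); print({k:s[k] for k in ['time','ee_pos','eef_rot','force','width']})
for n in ['scene','top']:
    im=eyes.get_image(n); cv2.imwrite(f'pics/{n}0.png',im['frame']); print(n,im['K'],im['D'],im['cam_to_world'])
E
```

```text
pics
{'time': 0.0, 'ee_pos': array([ 0.28055957, -0.55805092,  0.22432565]), 'eef_rot': array([[ 8.93477766e-01,  4.49107214e-01, -4.38979506e-04],
       [ 4.49107405e-01, -8.93476975e-01,  1.19737105e-03],
       [ 1.45529895e-04, -1.26697336e-03, -9.99999187e-01]]), 'force': array([0.23120484, 0.60838767, 0.05750714]), 'width': 0.999435849512695}
scene [[433.21767254   0.         319.64892871]
 [  0.         433.21767254 246.14124116]
 [  0.           0.           1.        ]] [-0.02901167  0.          0.          0.          0.        ] [[ 0.03306868  0.70562131 -0.70781709  1.01513385]
 [ 0.99935323 -0.01333394  0.03339646 -0.15355704]
 [ 0.01412726 -0.70846367 -0.70560587  0.63621881]
 [ 0.          0.          0.          1.        ]]
top [[600.0618112    0.         331.14223144]
 [  0.         600.0618112  240.41403428]
 [  0.           0.           1.        ]] [-0.19212783  0.          0.          0.          0.        ] [[-0.02072132 -0.98395857  0.17718962  0.21158119]
 [-0.9997148   0.0224964   0.00801467 -0.12691681]
 [-0.01187223 -0.17697301 -0.9841441   1.41343981]
 [ 0.          0.          0.          1.        ]]
```

View pics/scene0.png

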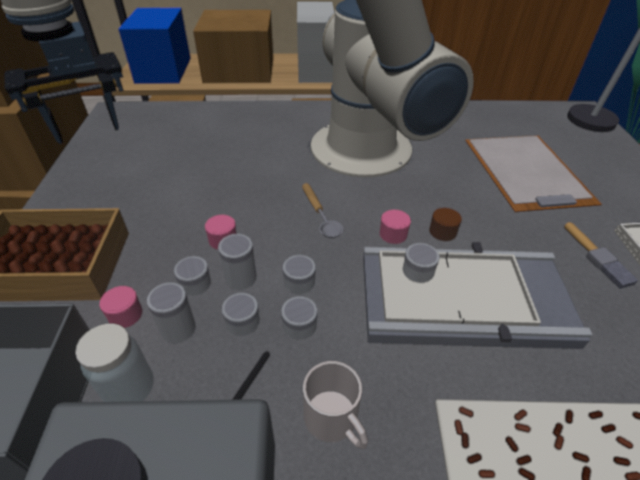

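View pics/top0.png

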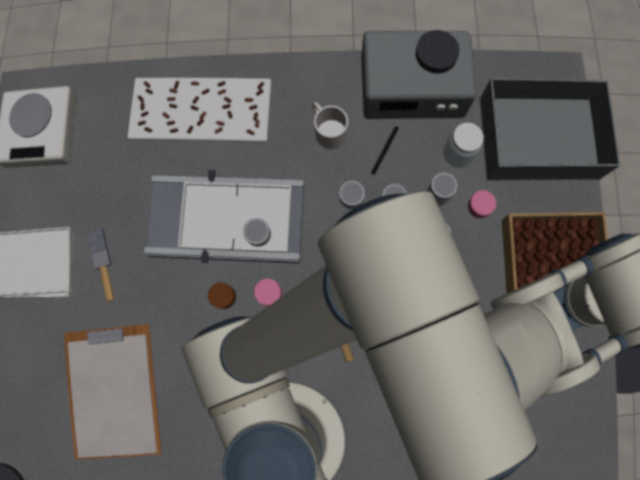

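The scene view shows flat tins at about (192,273), (300,272), (240,312) and (299,315). The tall canisters are at (237,260) and (170,310), and the tray tin is at (421,262). Pink look-alikes stand at (221,232), (121,307) and (395,226), and a brown one at (445,224). In the top view the arm hides part of the supply.

```bash
cat > h.py <<'E'
import numpy as np, cv2, pickle
def ray(im,u,v):
    p=cv2.undistortPoints(np.array([[[u,v]]],float),im['K'],np.array(im['D'],float))[0,0]
    T=np.array(im['cam_to_world']); d=T[:3,:3]@np.array([p[0],p[1],1.]); return T[:3,3],d/np.linalg.norm(d)
def onz(im,u,v,z):
    o,d=ray(im,u,v); return (o+d*(z-o[2])/d[2])
def tri(a,ua,b,ub):
    o1,d1=ray(a,*ua);o2,d2=ray(b,*ub)
    A=np.stack([d1,-d2],1); t=np.linalg.lstsq(A,o2-o1,rcond=None)[0]
    p,q=o1+t[0]*d1,o2+t[1]*d2; return (p+q)/2,np.linalg.norm(p-q)
def proj(im,P):
    T=np.linalg.inv(np.array(im['cam_to_world'])); r,_=cv2.Rodrigues(T[:3,:3])
    return cv2.projectPoints(np.array(P,float).reshape(-1,3),r,T[:3,3],im['K'],np.array(im['D'],float))[0].reshape(-1,2)
def shot(n,name=None):
    from plant import eyes
    im=eyes.get_image(n)
    if name: cv2.imwrite(f'pics/{name}.png',im['frame']); pickle.dump(im,open(f'pics/{name}.pkl','wb'))
    return im
def crop(im,x0,y0,x1,y1,k,name): cv2.imwrite(f'pics/{name}.png',cv2.resize(im['frame'][y0:y1,x0:x1],None,fx=k,fy=k,interpolation=cv2.INTER_CUBIC))
E
python3 - <<'E'
from h import *
s=shot('scene','s1'); t=shot('top','t1')
crop(s,90,200,340,350,3.2,'s1a'); crop(s,350,210,600,350,3.2,'s1b'); crop(t,130,160,480,310,2.2,'t1a')
for n,p in dict(A=(192,267),B=(300,266),C=(240,305),D=(299,308),c1=(237,244),c2=(168,295),t5=(421,255)).items():
    print(n,onz(s,*p,{'c':.09,'t':.079}.get(n[0],.045)).round(3))
E
```

```text
A [ 0.472 -0.362  0.045]
B [ 0.473 -0.164  0.045]
C [ 0.561 -0.266  0.045]
D [ 0.57  -0.165  0.045]
c1 [ 0.459 -0.276  0.09 ]
c2 [ 0.573 -0.374  0.09 ]
t5 [0.482 0.054 0.079]
```

View pics/s1a.png

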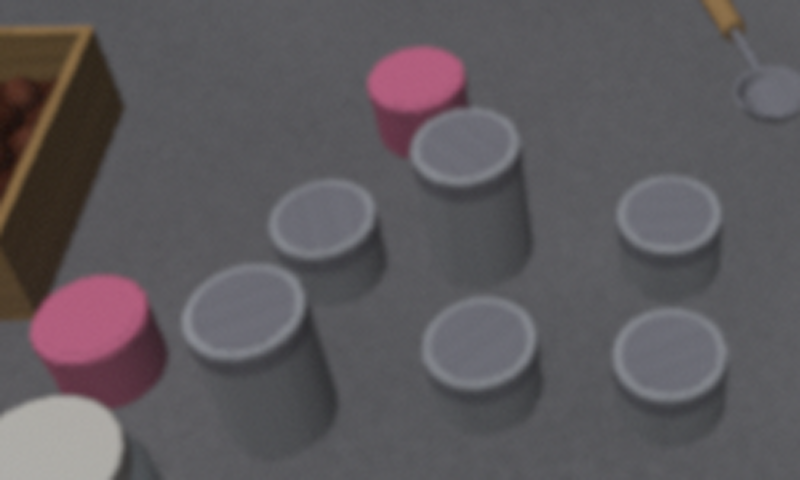

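View pics/s1b.png

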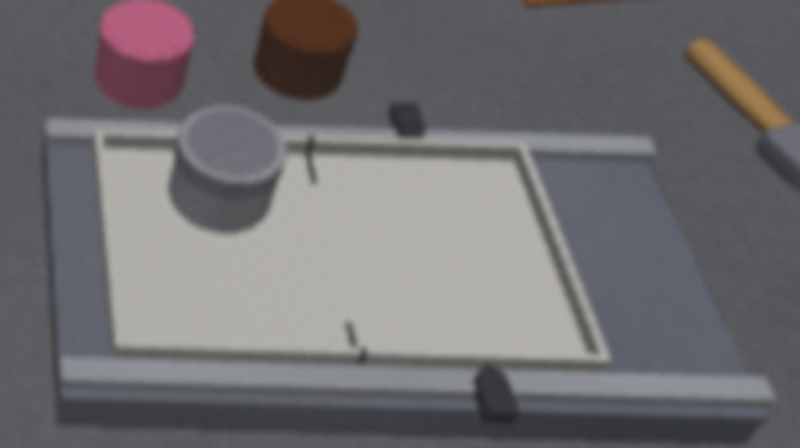

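View pics/t1a.png

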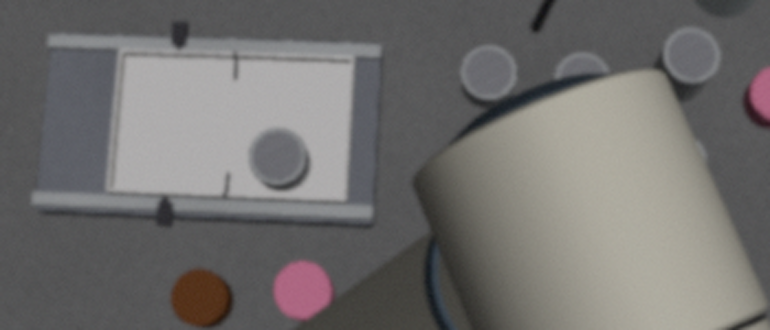

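Candidate targets in the scene view, by pixel:

| Pixel | Object | Use |
|---|---|---|
| (300,266) | flat tin B | yes, first |
| (299,308) | flat tin D | yes, second |
| (240,305) | flat tin C | spare |
| (192,267) | flat tin A | spare |
| (237,244) | tall canister | not part of the job |
| (168,295) | tall canister | not part of the job |
| (221,232), (121,307), (395,226) | pink | not part of the job |
| (445,224) | brown | not part of the job |

I choose B and D: they are bare aluminium, flat (short side wall in the crop) and nearest to the tray. Next I swing the arm clear so the top camera can see them.

```bash
python3 -m handwheel '[1.5,3.8,0,2,-1, 1.5,3.8,0,2,-1, 1.5,3.8,0,2,-1, 1.5,3.8,0,2,-1, 1.5,3.8,0,2,-1, 1.5,3.8,0,2,-1, 1.5,3.8,0,2,-1, 1.5,3.8,0,2,-1, 1.5,3.8,0,2,-1, 1.5,3.8,0,0,-1, 1.5,3.8,0,0,-1, 1.5,3.8,0,0,-1]'; python3 -m handwheel '[0,4,0,0,-1, 0,4,0,0,-1, 0,4,0,0,-1, 0,4,0,0,-1, 0,4,0,0,-1, 0,4,0,0,-1,0,0,0,0,-1]'
python3 - <<'E'
from h import *
s=shot('scene','s2'); t=shot('top','t2')
crop(t,130,150,530,310,2,'t2a')
E
```

```text
time: 1.2
ee_pos: [0.461, -0.1004, 0.225]
eef_rot: [[0.711, 0.703, 0.0], [0.703, -0.711, -0.0], [0.0, 0.0, -1.0]]
force: [1.8, -0.8, 0.4]
width: 0.998
time: 1.78
ee_pos: [0.4602, 0.1434, 0.225]
eef_rot: [[0.708, 0.706, 0.0], [0.706, -0.708, 0.002], [0.002, -0.001, -1.0]]
force: [-0.5, -0.9, -0.2]
width: 0.997
```

View pics/t2a.png

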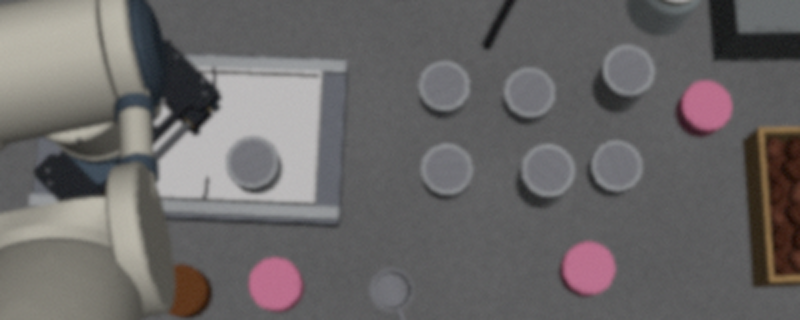

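The top view now shows the whole supply. In the full image, D is at about (352,193), B at (353,235), C at (395,196), A at (438,233), and the canisters at (404,235) and (444,185). I'll fit the rims in both views.

```bash
python3 - <<'E'
from h import *
s=pickle.load(open('pics/s1.pkl','rb'));t=pickle.load(open('pics/t2.pkl','rb'));t1=pickle.load(open('pics/t1.pkl','rb'))
def fit(im,u,v,r=24):
    k=6; u0,v0=int(u)-r,int(v)-r
    g=cv2.cvtColor(im['frame'],cv2.COLOR_BGR2GRAY)[v0:v0+2*r,u0:u0+2*r]
    g=cv2.GaussianBlur(cv2.resize(g,None,fx=k,fy=k,interpolation=cv2.INTER_CUBIC),(0,0),3)
    best=None
    for th in range(90,180,4):
        m=(g>th).astype(np.uint8)
        for c in cv2.findContours(m,cv2.RETR_EXTERNAL,cv2.CHAIN_APPROX_NONE)[0]:
            if len(c)<60: continue
            c=cv2.convexHull(c); 
            if len(c)<8: continue
            e=cv2.fitEllipse(c); a=cv2.contourArea(c); ea=np.pi*e[1][0]*e[1][1]/4
            if cv2.pointPolygonTest(c,(k*r,k*r),False)<0 or a<0.9*ea or not 20<e[1][1]/k<42: continue
            if e[1][0]/e[1][1]<.6: continue
            best=((e[0][0]+.5)/k-.5+u0,(e[0][1]+.5)/k-.5+v0,e[1][0]/k,e[1][1]/k,th) 
            break
        # keep highest th that works w/ full ring
    return best
P=dict(A=((192,267),(438,233)),B=((300,266),(353,235)),C=((240,305),(395,196)),D=((299,308),(352,193)),c1=((237,244),(404,236)),c2=((168,295),(444,185)),t5=((421,255),(257,231)))
for n,(a,b) in P.items():
    fa=fit(s,*a); fb=fit(t1 if n=='t5' else t,*b)
    if fa is None or fb is None: print(n,fa,fb); continue
    p,e=tri(s,fa[:2],t1 if n=='t5' else t,fb[:2])
    print(n,np.round(fa,1),np.round(fb,1),p.round(4),round(e,4))
E
```

```text
A [190.1 267.9  21.4  32.8 118. ] [438.3 232.3  23.7  24.7 122. ] [ 0.472  -0.3662  0.0428] 0.0003
B [298.6 266.4  22.6  31.4 118. ] [353.1 233.7  24.1  25.  122. ] [ 0.4729 -0.1666  0.0434] 0.0008
C [239.2 306.6  26.3  34.9 118. ] [394.5 195.5  23.   24.7 122. ] [ 0.5626 -0.2672  0.0426] 0.0004
D [298.7 310.3  27.5  34.6 118. ] [351.9 192.1  23.1  24.8 122. ] [ 0.5728 -0.1666  0.043 ] 0.0012
c1 [234.8 245.4  21.7  32.8 118. ] [403.9 234.5  24.4  25.6 126. ] [ 0.4601 -0.28    0.0877] 0.0006
c2 [165.4 296.9  26.5  38.8 118. ] [444.1 184.4  22.8  25.1 126. ] [ 0.5752 -0.3785  0.0876] 0.0001
t5 None None
```

Triangulation puts B at (0.473, -0.167) and D at (0.573, -0.167). Their lids come out at about 43 mm against 45 mm stated, so they are the flat ones; the canisters come out at 88 mm. Next I locate the tray and pointers.

```bash
python3 - <<'E'
from h import *
s=pickle.load(open('pics/s1.pkl','rb'));t=pickle.load(open('pics/t1.pkl','rb'))
crop(t,140,165,310,270,4.7,'t1b'); crop(s,355,235,595,345,3.3,'s1c')
E
```

```text
(no output)
```

View pics/t1b.png

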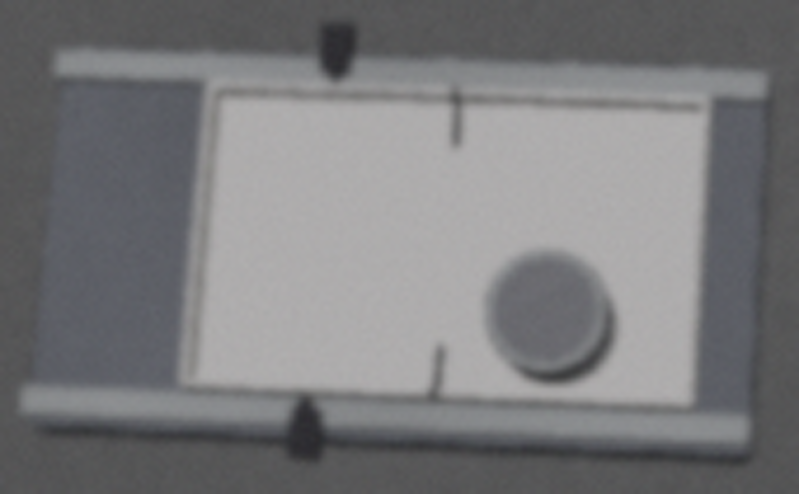

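View pics/s1c.png

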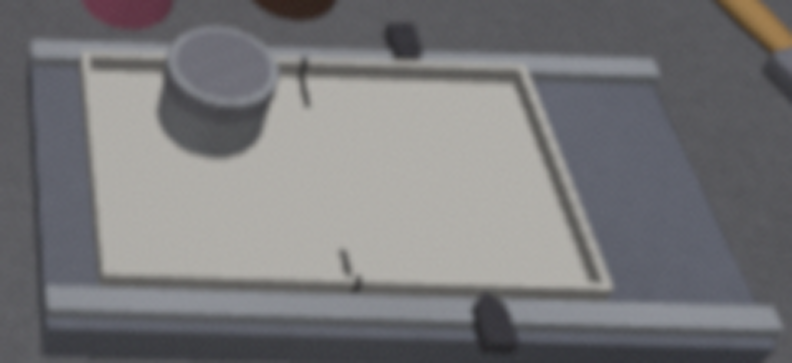

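```bash
python3 - <<'E'
from h import *
s=pickle.load(open('pics/s1.pkl','rb'));t=pickle.load(open('pics/t1.pkl','rb'))
T=lambda p:((p[0]+.5)/4.7-.5+140,(p[1]+.5)/4.7-.5+165); S=lambda p:((p[0]+.5)/3.3-.5+355,(p[1]+.5)/3.3-.5+235)
tp=dict(fl=(207,80),fr=(711,95),nr=(695,407),nl=(180,387),Lf=(457,90),Ln=(434,397),Pf=(337,52),Pn=(305,428),t5=(550,311))
sp=dict(fl=(611,290),fr=(101,280),nr=(82,55),nl=(525,68),Lf=(357,285),Ln=(304,62),Pf=(494,320),Pn=(404,40),t5=(221,66))
for n in tp:
    z=.079 if n=='t5' else .046
    p,e=tri(t,T(tp[n]),s,S(sp[n])); print(n,'top',onz(t,*T(tp[n]),z).round(4)[:2],'scene',onz(s,*S(sp[n]),z).round(4)[:2],'tri',p.round(4),round(e,4))
E
```

```text
fl top [0.6091 0.2349] scene [0.6103 0.2354] tri [0.6096 0.2356 0.045 ] 0.0009
fr top [ 0.5934 -0.0234] scene [ 0.5972 -0.0226] tri [ 0.5946 -0.0225  0.0423] 0.0014
nr top [ 0.4347 -0.0143] scene [ 0.4393 -0.0115] tri [ 0.4356 -0.0123  0.0423] 0.0034
nl top [0.4504 0.2443] scene [0.4549 0.246 ] tri [0.4516 0.2467 0.0426] 0.0029
Lf top [0.5997 0.1054] scene [0.6036 0.1063] tri [0.601  0.1069 0.0423] 0.0019
Ln top [0.4426 0.1154] scene [0.4475 0.1171] tri [0.4436 0.1175 0.0421] 0.0028
Pf top [0.6216 0.1675] scene [0.6263 0.1693] tri [0.6235 0.1699 0.0419] 0.0031
Pn top [0.4284 0.1802] scene [0.4306 0.1813] tri [0.4289 0.1813 0.0443] 0.0016
t5 top [0.478  0.0531] scene [0.4813 0.0555] tri [0.4789 0.0549 0.0765] 0.003
```

Tray centre is about (0.522, 0.111) with yaw about -3.5°. The middle line is about 63 mm short of the pointers, so it needs a push towards +y. Now I go to tin B.

```bash
python3 -m handwheel '[0.2,-3.9,-1,0,-1, 0.2,-3.9,-1,0,-1, 0.2,-3.9,-1,0,-1, 0.2,-3.9,-1,0,-1, 0.2,-3.9,-1,0,-1, 0.1,-3.9,-1,0,-1, 0.1,-3.9,-1,0,-1, 0.1,-3.7,-1,0,-1,0,0,0,0,-1]'
```

```text
time: 2.63
ee_pos: [0.473, -0.1793, 0.1435]
eef_rot: [[0.715, 0.699, -0.0], [0.699, -0.715, -0.001], [-0.001, 0.001, -1.0]]
force: [-0.6, 1.5, 0.6]
width: 1.001
```

```bash
python3 -m handwheel '[0,0.5,-3,0,-1,0,0,-2,0,-1,0,0,0,0,-1]'
```

```text
time: 2.88
ee_pos: [0.4712, -0.1678, 0.0921]
eef_rot: [[0.712, 0.702, -0.005], [0.702, -0.712, 0.002], [-0.002, -0.005, -1.0]]
force: [-2.4, 0.2, -0.2]
width: 0.998
```

```bash
python3 -m handwheel '[0.1,0.1,-3.5,0,-1,0,0,-3,0,-1,0,0,-0.4,0,-1,0,0,0,0,-1]'
python3 - <<'E'
from h import *
s=shot('scene','s3'); crop(s,200,200,400,350,4,'s3a')
E
```

```text
time: 3.22
ee_pos: [0.4738, -0.1666, 0.0257]
eef_rot: [[0.711, 0.703, -0.003], [0.703, -0.711, 0.001], [-0.001, -0.003, -1.0]]
force: [0.8, 0.0, 0.3]
width: 0.998
```

View pics/s3a.png

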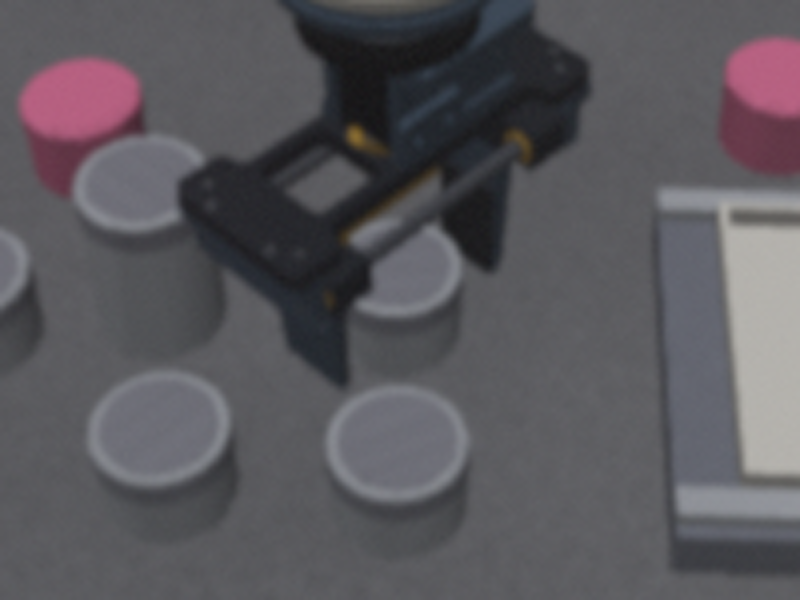

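The fingers straddle tin B (crop (400,270)) and are clear of the canister. Closing now.

```bash
python3 -m handwheel '[0,0,-0.3,0,-1,0,0,0,0,1,0,0,0,0,1,0,0,0,0,1,0,0,0,0,1,0,0,0,0,1]'
```

```text
time: 3.77
ee_pos: [0.4748, -0.1665, 0.0233]
eef_rot: [[0.711, 0.703, 0.0], [0.703, -0.711, -0.0], [0.0, 0.0, -1.0]]
force: [-0.9, 0.5, 0.2]
width: 0.665
```

```bash
python3 -m handwheel '[0,0,3,0,1,0,0,3.5,0,1,0,0,3.5,0,1]'; python3 -m handwheel '[0.9,3.7,1,-5.4,1,0.9,3.7,1,-5.4,1,0.9,3.7,0,-5.4,1,1,3.7,0,-5.4,1,1,3.7,0,-5.4,1,1,3.7,0,-5.4,1,1,3.7,0,-5.4,1,1,3.7,0,-5.4,1,0.9,3.7,0,-5,1,0,0,0,0,1,0,0,0,0,1]'
```

```text
time: 4.02
ee_pos: [0.4739, -0.166, 0.1237]
eef_rot: [[0.711, 0.703, -0.002], [0.703, -0.711, 0.001], [-0.001, -0.002, -1.0]]
force: [1.6, -1.1, -0.7]
width: 0.654
time: 4.93
ee_pos: [0.5606, 0.1684, 0.1427]
eef_rot: [[0.998, -0.058, -0.0], [-0.058, -0.998, -0.0], [-0.0, 0.0, -1.0]]
force: [-0.5, -0.3, -1.5]
width: 0.651
```

```bash
python3 -m handwheel '[0,0,-3.5,0,1,0,0,-3,0,1,0,0,-1.4,0,1,0,0,-0.4,0,1,0,0,0,0,1,0,0,0,0,1]'
```

```text
time: 5.43
ee_pos: [0.5609, 0.1659, 0.0605]
eef_rot: [[0.998, -0.062, 0.0], [-0.062, -0.998, 0.0], [0.0, -0.0, -1.0]]
force: [0.2, 0.6, -0.5]
width: 0.654
```

```bash
python3 -m handwheel '[0,0,-0.2,0,1,0,0,0,0,1,0,0,0,0,1]'; python3 - <<'E'
from h import *
s=shot('scene','s4'); crop(s,380,200,580,350,4,'s4a')
E
```

```text
time: 5.68
ee_pos: [0.5611, 0.1665, 0.0585]
eef_rot: [[0.998, -0.061, 0.001], [-0.061, -0.998, 0.0], [0.001, -0.0, -1.0]]
force: [0.6, 0.1, -1.0]
width: 0.653
```

View pics/s4a.png

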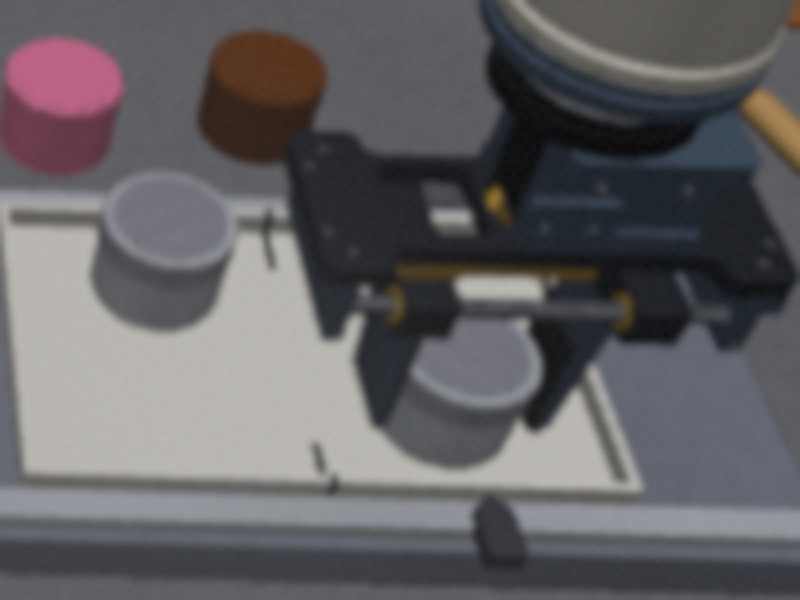

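The tin is just above the tray floor (crop (455,400)), well inside the rim. I lower about 2 mm and release.

```bash
python3 -m handwheel '[0,0,-0.2,0,1,0,0,0,0,1,0,0,0,0,0.2,0,0,0,0,-0.4,0,0,0,0,-0.6,0,0,0,0,-0.6]'; python3 -m handwheel '[0,0,1.5,0,-0.6,0,0,3,0,-0.6,0,0,3.5,0,-0.6,0,0,2.5,0,-1]'; python3 - <<'E'
from h import *
s=shot('scene','s5'); crop(s,350,200,590,350,3.3,'s5a')
E
```

```text
time: 6.23
ee_pos: [0.5608, 0.1666, 0.056]
eef_rot: [[0.998, -0.061, 0.0], [-0.061, -0.998, 0.0], [0.0, -0.0, -1.0]]
force: [-0.7, -0.5, -0.0]
width: 0.792
time: 6.57
ee_pos: [0.561, 0.1667, 0.1631]
eef_rot: [[0.998, -0.061, 0.001], [-0.061, -0.998, 0.0], [0.001, -0.0, -1.0]]
force: [1.3, 0.2, 0.4]
width: 0.842
```

View pics/s5a.png

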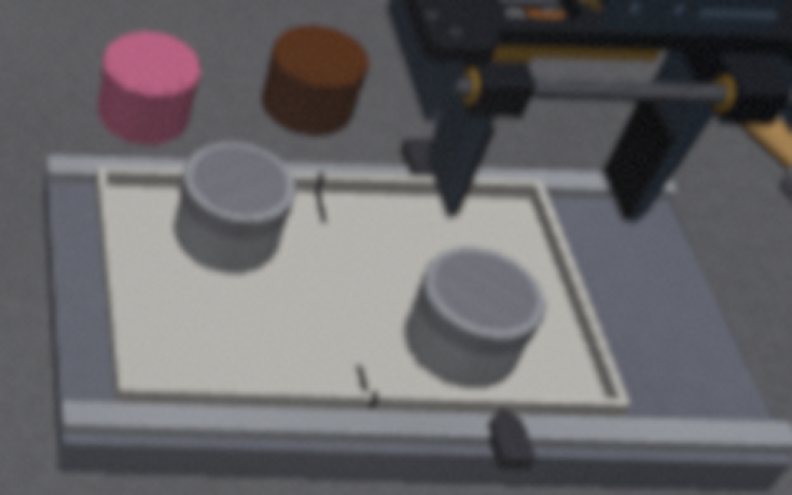

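Tin B stands upright in the tray. Next is D at (0.573, -0.167).

```bash
python3 -m handwheel '[0.2,-3.7,0,5.4,-1,0.2,-3.7,0,5.4,-1,0.2,-3.7,0,5.4,-1,0.1,-3.7,0,5.4,-1,0.1,-3.7,0,5.4,-1,0.1,-3.7,0,5.4,-1,0.1,-3.7,0,5.4,-1,0.1,-3.7,0,5.4,-1,0.1,-3.7,0,5,-1,0,0,-2,0,-1,0,0,-2,0,-1,0,0,0,0,-1]'
```

```text
time: 7.62
ee_pos: [0.5707, -0.1665, 0.1177]
eef_rot: [[0.712, 0.702, -0.005], [0.702, -0.712, 0.002], [-0.002, -0.005, -1.0]]
force: [-1.8, 0.7, -0.6]
width: 1.003
```

```bash
python3 -m handwheel '[0.1,0,-3.5,0,-1,0,0,-3,0,-1,0,0,-2,0,-1,0,0,-0.9,0,-1,0,0,0,0,-1,0,0,0,0,-1]'
python3 - <<'E'
from h import *
s=shot('scene','s6'); crop(s,200,200,400,350,4,'s6a')
E
```

```text
time: 8.12
ee_pos: [0.5742, -0.1663, 0.0278]
eef_rot: [[0.711, 0.704, 0.0], [0.704, -0.711, -0.0], [0.0, 0.0, -1.0]]
force: [0.2, 0.1, 0.3]
width: 0.999
```

View pics/s6a.png

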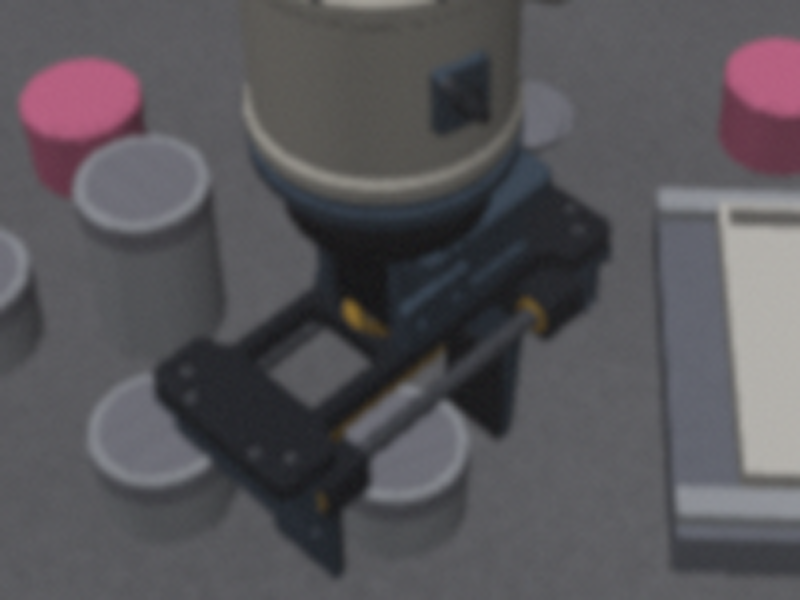

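The fingers straddle D (crop (400,450)) and the spare at (160,430) is untouched. Lower 4 mm, grip and lift.

```bash
python3 -m handwheel '[0,0,-0.4,0,-1,0,0,0,0,1,0,0,0,0,1,0,0,0,0,1,0,0,0,0,1,0,0,0,0,1]';  python3 -m handwheel '[0,0,3,0,1,0,0,3.5,0,1,0,0,3.5,0,1,0,0,0,0,1]'
```

```text
time: 8.67
ee_pos: [0.5738, -0.1665, 0.0231]
eef_rot: [[0.711, 0.703, 0.0], [0.703, -0.711, -0.0], [0.0, 0.0, -1.0]]
force: [-0.9, 0.9, 0.6]
width: 0.668
time: 9.0
ee_pos: [0.5766, -0.1675, 0.129]
eef_rot: [[0.711, 0.703, 0.008], [0.703, -0.711, -0.003], [0.003, 0.008, -1.0]]
force: [1.7, 0.2, -0.3]
width: 0.655
```

```bash
python3 -m handwheel '[-0.2,3.3,1,-6.9,1,-0.3,3.3,1,-6.9,1,-0.3,3.3,0,-6.9,1,-0.3,3.3,0,-6.9,1,-0.3,3.3,0,-6.9,1,-0.3,3.3,0,-6.9,1,-0.2,3.3,0,-6.9,1,0,0,0,0,1,0,0,-2,0,1,0,0,0,0,1]'
```

```text
time: 9.83
ee_pos: [0.5536, 0.0629, 0.1207]
eef_rot: [[0.999, -0.053, -0.003], [-0.053, -0.999, -0.0], [-0.003, 0.0, -1.0]]
force: [-1.4, -0.4, -3.1]
width: 0.653
```

```bash
python3 -m handwheel '[0.1,0.2,-3,0,1,0,0,-2.2,0,1,0,0,-0.7,0,1,0,0,0,0,1,0,0,0,0,1]';python3 - <<'E'
from h import *
s=shot('scene','s7'); crop(s,380,200,580,350,4,'s7a')
E
```

```text
time: 10.25
ee_pos: [0.5561, 0.0641, 0.0645]
eef_rot: [[0.998, -0.055, -0.0], [-0.055, -0.998, -0.0], [-0.0, 0.0, -1.0]]
force: [0.8, 0.7, -0.8]
width: 0.651
```

View pics/s7a.png

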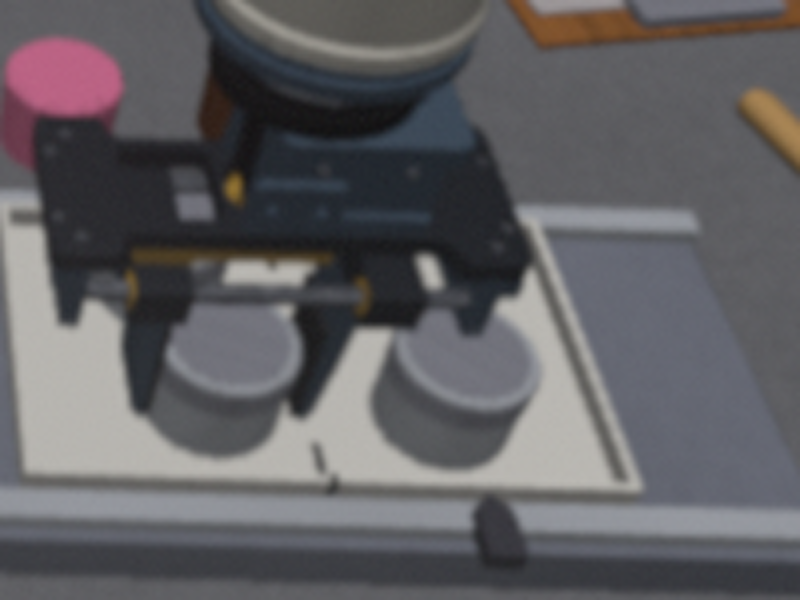

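D hangs about 7 mm above the floor between tin 5 and tin B, with room all round. Lower and release.

```bash
python3 -m handwheel '[0,0,-0.5,0,1,0,0,-0.3,0,1,0,0,0,0,1,0,0,0,0,0.2,0,0,0,0,-0.4,0,0,0,0,-0.6,0,0,0,0,-0.6]'; python3 -m handwheel '[0,0,1.5,0,-0.6,0,0,3,0,-0.6,0,0,3.5,0,-0.6,0,-1.5,0,0,1,0,-3.5,0,0,1,0,-3.5,0,0,1,0,-3.5,0,0,1,0,-3.5,0,0,1,0,0,0,0,1]'; python3 - <<'E'
from h import *
s=shot('scene','s8'); t=shot('top','t8'); crop(s,350,200,590,350,3.3,'s8a');crop(t,140,165,310,270,4.7,'t8a')
E
```

```text
time: 10.88
ee_pos: [0.556, 0.0644, 0.056]
eef_rot: [[0.998, -0.055, 0.0], [-0.055, -0.998, 0.0], [0.0, -0.0, -1.0]]
force: [0.5, 0.7, -0.1]
width: 0.793
time: 11.63
ee_pos: [0.5562, -0.0958, 0.136]
eef_rot: [[0.998, -0.058, 0.001], [-0.058, -0.998, -0.001], [0.001, 0.001, -1.0]]
force: [-0.3, -0.1, 0.4]
width: 0.394
```

View pics/s8a.png

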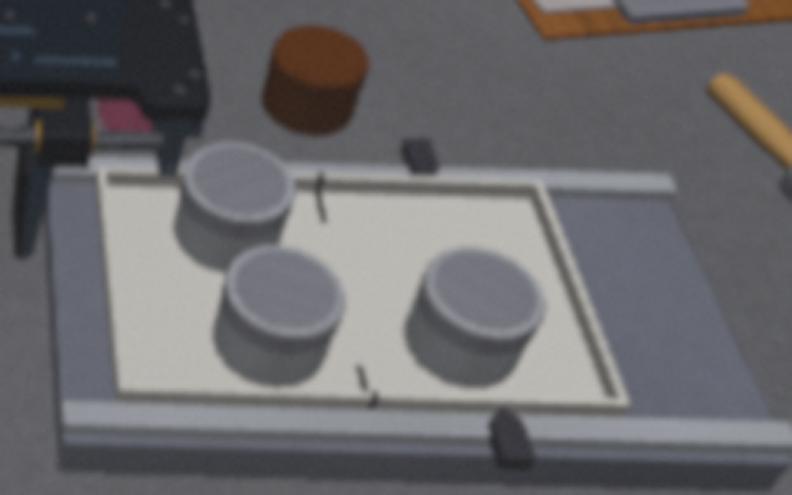

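View pics/t8a.png

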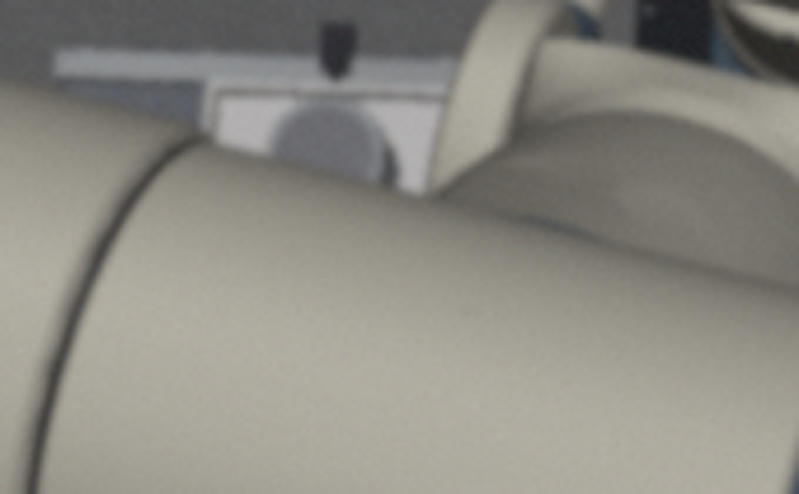

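The tray now holds three upright tins and has not moved: its middle line is still at crop (320,190)/(372,400). The gripper is shut. I go down behind the tray's -y end with the fingertips at about z 0.035.

```bash
python3 -m handwheel '[-2.2,2,-2,0,1,-2.2,2,-3,0,1,0,0,-2.5,0,1,0,0,-1,0,1,0,0,0,0,1,0,0,0,0,1,0,0,0,0,1,0,0,0,0,1]'; python3 - <<'E'
from h import *
s=shot('scene','s9'); crop(s,340,200,580,350,3.3,'s9a')
E
```

```text
time: 12.4
ee_pos: [0.5135, -0.0512, 0.0525]
eef_rot: [[0.998, -0.055, 0.002], [-0.055, -0.998, -0.0], [0.002, 0.0, -1.0]]
force: [0.0, 0.2, -0.1]
width: 0.006
```

View pics/s9a.png

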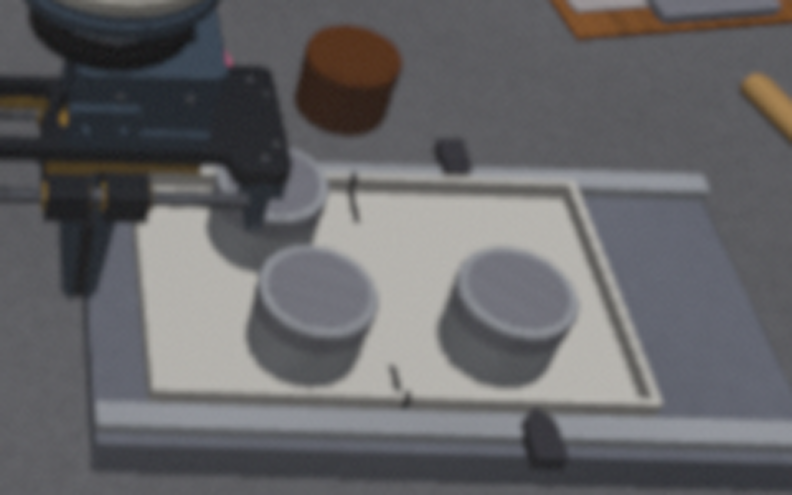

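```bash
python3 -m handwheel '[0,0,-0.7,0,1,0,0,0,0,1,0,0.7,0,0,1,0,0.6,0,0,1,0,0.6,0,0,1,0.1,0.6,0,0,1,0.1,0.6,0,0,1,0,0,0,0,1]'; python3 - <<'E'
from h import *
s=shot('scene','s10'); crop(s,340,200,580,350,3.3,'s10a')
E
```

```text
time: 13.12
ee_pos: [0.5144, -0.0186, 0.0444]
eef_rot: [[0.999, -0.054, 0.0], [-0.054, -0.999, 0.0], [0.0, -0.0, -1.0]]
force: [-0.3, -0.9, 0.6]
width: 0.007
```

View pics/s10a.png

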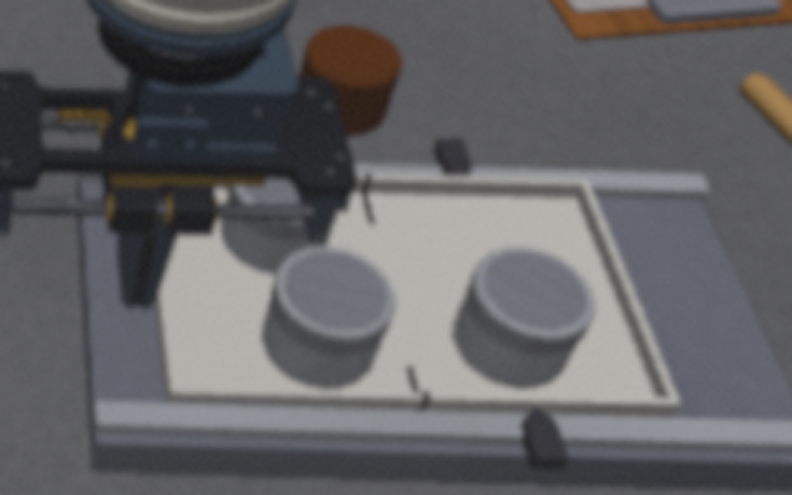

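The tray slides freely; its middle line is now at crop (365,190)/(425,400). I push a further 4.4 cm and measure.

```bash
python3 -m handwheel '[0.1,0.6,0,0,1,0,0.6,0,0,1,0.1,0.6,0,0,1,0,0.6,0,0,1,0,0.6,0,0,1,0,0.6,0,0,1,0,0.5,0,0,1,0,0.3,0,0,1,0,0,0,0,1,0,0,0,0,1]'; python3 - <<'E'
from h import *
s=shot('scene','s11'); crop(s,430,240,550,330,6.5,'s11a')
E
```

```text
time: 14.0
ee_pos: [0.5161, 0.0245, 0.0443]
eef_rot: [[0.998, -0.055, -0.0], [-0.055, -0.998, 0.0], [-0.0, -0.0, -1.0]]
force: [-0.6, 0.8, -0.9]
width: 0.004
```

View pics/s11a.png

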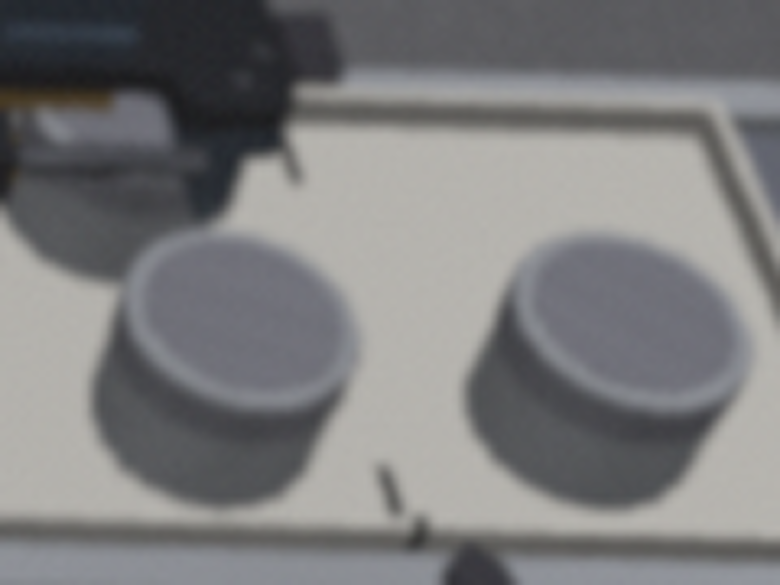

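```bash
python3 -m handwheel '[0,-1.5,0,0,1,0,-2,0,0,1,0,-1,3,0,1,0,-2,3,0,1,0,-3,2,0,1,-0.5,-4,0,0,1,-0.5,-4,0,0,1,-1,-4,0,0,1,-1,-4,0,0,1,-1,-4,0,0,1,-1,-4,0,0,1,0,0,0,0,1]'; python3 - <<'E'
from h import *
s=shot('scene','s12'); t=shot('top','t12'); crop(s,380,235,580,345,4,'s12a');crop(t,140,165,310,270,4.7,'t12a')
E
```

```text
time: 15.05
ee_pos: [0.4649, -0.3176, 0.1245]
eef_rot: [[0.998, -0.06, 0.001], [-0.06, -0.998, -0.003], [0.001, 0.002, -1.0]]
force: [-0.6, -1.0, -0.2]
width: 0.003
```

View pics/s12a.png

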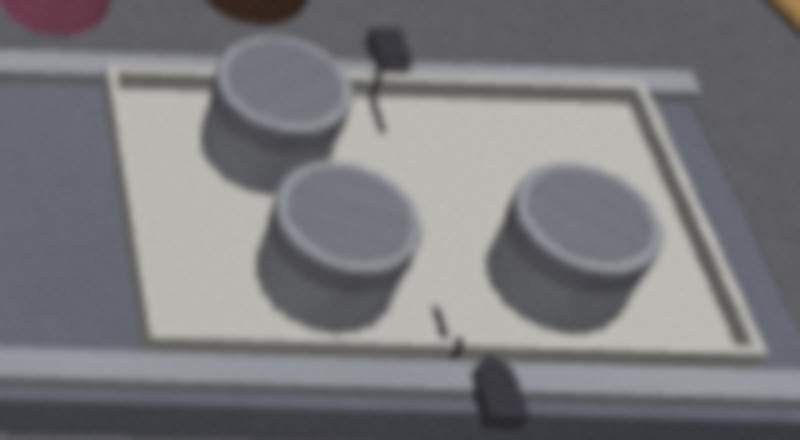

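View pics/t12a.png

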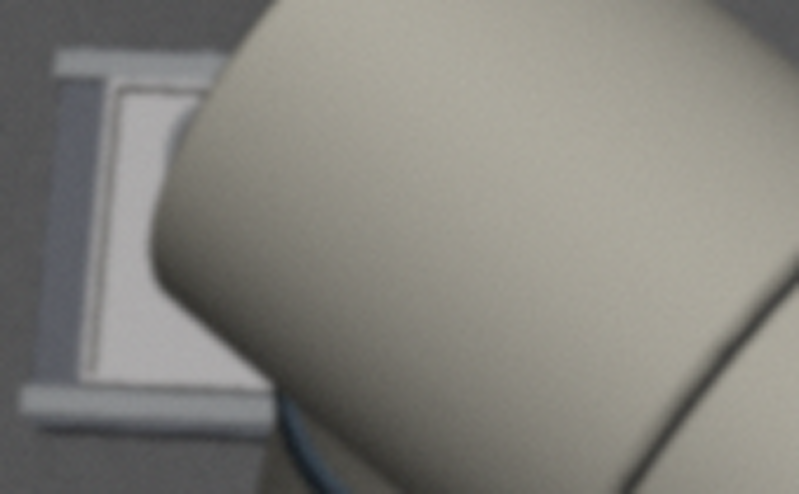

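```bash
python3 - <<'E'
from h import *
s=pickle.load(open('pics/s12.pkl','rb'));t=pickle.load(open('pics/t12.pkl','rb'))
S=lambda p:((p[0]+.5)/4-.5+380,(p[1]+.5)/4-.5+235);T=lambda p:((p[0]+.5)/4.7-.5+140,(p[1]+.5)/4.7-.5+165)
a=np.array([.061,.998])
q={n:onz(s,*S(p),.046)[:2]@a for n,p in dict(Ln=(457,347),Lf=(378,74),Pn=(500,388),Pf=(388,48)).items()}; print(q,'remain',(q['Pn']+q['Pf']-q['Ln']-q['Lf'])/2*1000)
e=[onz(t,*T(p),.046)[:2]@a for p in [(107,77),(80,384)]]; print('top ends',e,'remain', ((.1675+.1802)/2*.998+.061*.525)+.129-np.mean(e))
e=[onz(s,*S(p),.046)[:2]@a for p in [(765,352),(645,80),(150,340),(108,68)]]; print('scene ends',np.round(e,4),np.mean(e),(q['Pn']+q['Pf'])/2)
E
```

```text
{'Ln': np.float64(0.1949864877145648), 'Lf': np.float64(0.19741121989475696), 'Pn': np.float64(0.20760580735103693), 'Pf': np.float64(0.2063685614312652)} remain 10.788330586490162
top ends [np.float64(0.32452965117171284), np.float64(0.32322298235802926)] remain 0.010650983235128919
scene ends [0.3252 0.3271 0.0669 0.0674] 0.19666522129376976 0.20698718439115105
```

Three estimates (scene line, scene ends, top end) agree that about 10.5 mm remains. I go back behind the tray.

```bash
python3 -m handwheel '[1,4,0,0,1,1,4,0,0,1,1,4,0,0,1,1,4,0,0,1,0.5,4,0,0,1,0.5,4,0,0,1,0,3,-2,0,1,0,2,-3,0,1,0,0,-3,0,1,0,0,0,0,1,0,0,0,0,1]'
```

```text
time: 16.07
ee_pos: [0.5161, -0.0193, 0.0438]
eef_rot: [[0.999, -0.053, -0.001], [-0.053, -0.999, 0.0], [-0.001, -0.0, -1.0]]
force: [-1.2, 0.0, -0.2]
width: 0.008
```

```bash
python3 -m handwheel '[0,1,0,0,1,0,1,0,0,1,0,1,0,0,1,0,0.6,0,0,1,0,0.5,0,0,1,0.1,0.5,0,0,1,0,0.4,0,0,1,0,0.3,0,0,1,0,0,0,0,1,0,0,0,0,1,0,0,0,0,1]'
```

```text
time: 16.98
ee_pos: [0.5172, 0.0321, 0.0443]
eef_rot: [[0.998, -0.055, -0.0], [-0.055, -0.998, 0.0], [-0.0, -0.0, -1.0]]
force: [0.9, -0.6, -0.1]
width: 0.006
```

```bash
python3 -m handwheel '[0,0.3,0,0,1,0,0,0,0,1,0,0,0,0,1]'; python3 -m handwheel '[0,-1.5,0,0,1,0,-2,0,0,1,0,-1,3,0,1,0,-2,3,0,1,-1,-3,2,0,1,-1.5,-3.8,0,-5,1,-1.5,-3.8,0,0,1,-1.5,-3.8,0,0,1,-1.5,-3.8,0,0,1,-1.5,-3.8,0,0,1,-1.5,-3.8,0,0,1,-1.5,-3.8,0,0,1]'; python3 -m handwheel '[-1.5,-3.8,1,0,1,-1.5,-3.8,1,0,1,-1.5,-3.8,1,0,1,-1.5,-3.8,1,0,1,-1.5,-3.8,1,0,1,0,0,0,0,1]';  python3 - <<'E'
from h import *
s=shot('scene','s13'); t=shot('top','t13'); crop(s,380,235,580,345,4,'s13a');crop(t,140,165,310,270,4.7,'t13a')
E
```

```text
time: 17.23
ee_pos: [0.5172, 0.0352, 0.0443]
eef_rot: [[0.998, -0.055, -0.0], [-0.055, -0.998, 0.0], [-0.0, -0.0, -1.0]]
force: [0.3, -1.4, -1.6]
width: 0.009
time: 18.23
ee_pos: [0.4011, -0.3274, 0.1244]
eef_rot: [[0.99, -0.142, 0.0], [-0.142, -0.99, 0.0], [0.0, -0.0, -1.0]]
force: [1.1, 0.3, -0.0]
width: 0.005
time: 18.73
ee_pos: [0.3257, -0.5212, 0.1758]
eef_rot: [[0.989, -0.146, 0.002], [-0.146, -0.989, -0.006], [0.002, 0.005, -1.0]]
force: [-2.1, 0.6, 0.6]
width: 0.001
```

View pics/s13a.png

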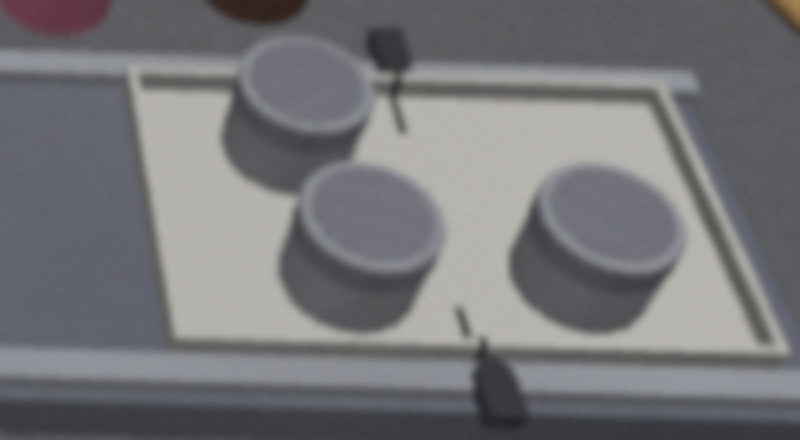

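View pics/t13a.png

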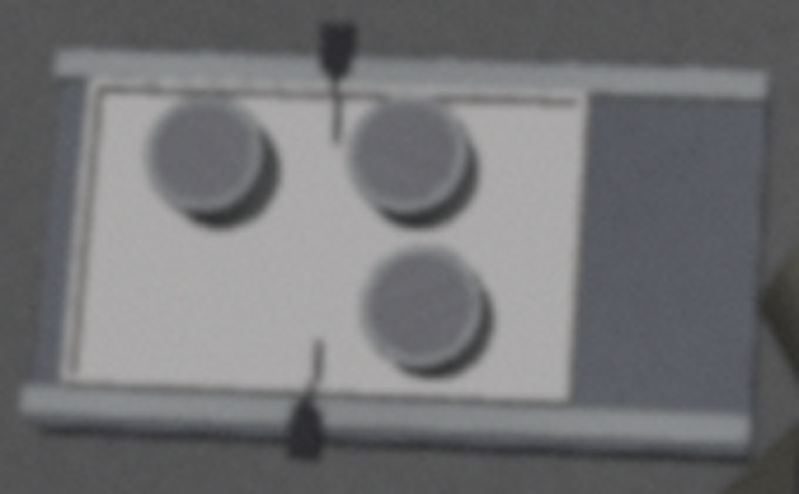

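```bash
python3 - <<'E'
from h import *
s=pickle.load(open('pics/s13.pkl','rb'));t=pickle.load(open('pics/t13.pkl','rb'))
S=lambda p:((p[0]+.5)/4-.5+380,(p[1]+.5)/4-.5+235);T=lambda p:((p[0]+.5)/4.7-.5+140,(p[1]+.5)/4.7-.5+165)
e1=[onz(t,*T(p),.046)[:2] for p in [(90,80),(65,382),(570,402),(586,93)]]
e2=[onz(s,*S(p),.046)[:2] for p in [(790,352),(668,82),(172,341),(128,68)]]
for e in (e1,e2):
    d=e[0]-e[3] if e is e1 else e[0]-e[2]; d/=np.linalg.norm(d); print('axis',d,'len')
a=np.array([.061,.998])
P={'top':(T,t,(337,50),(305,430)),'sc':(S,s,(388,48),(500,388))}
for k,(F,im,p,q) in P.items():
    P0=onz(im,*F(p),.0455)[:2];P1=onz(im,*F(q),.0455)[:2]; m=(P0+P1)/2; e=e1 if k=='top' else e2
    print(k,'ptr',P0,P1,'mid',m,'tray',np.mean(e,0),'remain mm',1000*(m-np.mean(e,0))@a, 'lateral',1000*(m-np.mean(e,0))@np.array([.998,-.061]))
L={'top':(T,t,(336,89),(313,392)),'sc':(S,s,(396,76),(482,349))}
for k,(F,im,p,q) in L.items(): print(k,'line mid',np.mean([onz(im,*F(x),.046)[:2] for x in (p,q)],0)@a)
for k,(F,im,p,q) in P.items(): print(k,'ptr mid',np.mean([onz(im,*F(x),.0455)[:2] for x in (p,q)],0)@a)
crop(s,460,300,530,350,11,'s13n');crop(t,180,165,230,265,6,'t13n')
E
```

```text
axis [0.05853883 0.99828513] len
axis [0.04955083 0.9987716 ] len
top ptr [0.62285377 0.16766508] [0.42747367 0.18026705] mid [0.52516372 0.17396606] tray [0.52506499 0.1720078 ] remain mm 1.9603666562957738 lateral -0.020926538512619854
sc ptr [0.42969143 0.18077112] [0.62603535 0.17001091] mid [0.52786339 0.17539101] tray [0.52729064 0.17495039] remain mm 0.47468048382165456 lateral 0.544727261870279
top line mid 0.2036332397354058
sc line mid 0.2055691664531643
top ptr mid 0.20565311893237684
sc ptr mid 0.20723989909403043
```

View pics/t13n.png

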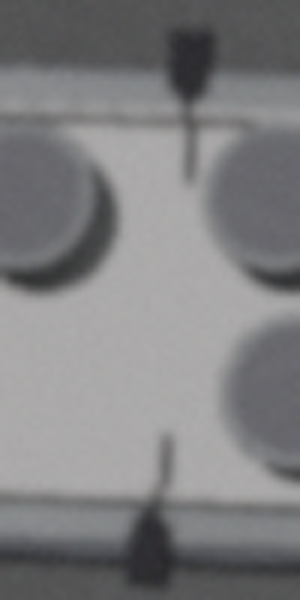

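View pics/s13n.png

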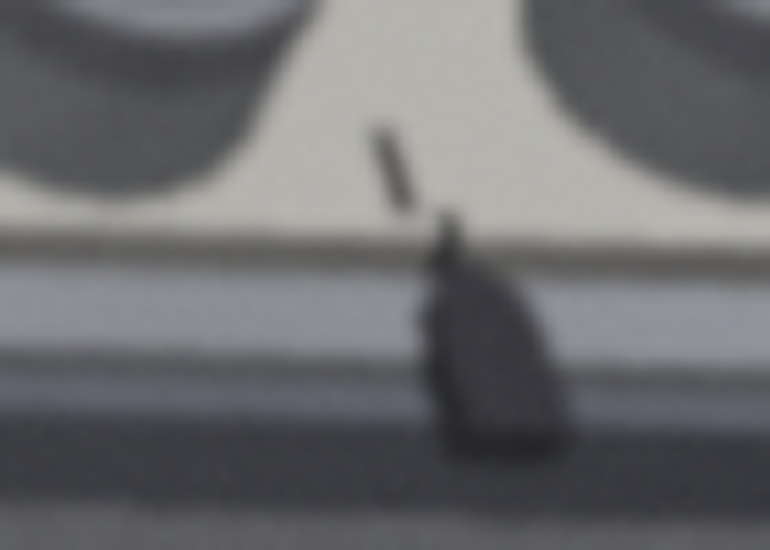

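All measures agree on sign: the tray is 0.5 to 2 mm short, inside the 5 mm tolerance. There is plenty of time, so I make one 1.5 mm nudge along the same path.

```bash
python3 -m handwheel '[1.5,3.8,-1,0,1,1.5,3.8,-1,0,1,1.5,3.8,-1,0,1,1.5,3.8,-1,0,1,1.5,3.8,-1,0,1,1.5,3.8,0,5,1,1.5,3.8,0,0,1,1.5,3.8,0,0,1,1.5,3.8,0,0,1,1.5,3.8,0,0,1,1.5,3.8,0,0,1,1.5,3.8,0,0,1]'; python3 -m handwheel '[1,3,0,0,1,0,0,-2,0,1,0,0,-3,0,1,0,0,0,0,1,0,0,0,0,1]'
```

```text
time: 19.83
ee_pos: [0.5067, -0.0565, 0.1242]
eef_rot: [[0.999, -0.054, -0.001], [-0.054, -0.999, 0.0], [-0.001, -0.0, -1.0]]
force: [0.1, -0.4, 0.7]
width: 0.002
time: 20.25
ee_pos: [0.5156, -0.0288, 0.0736]
eef_rot: [[0.999, -0.054, -0.004], [-0.054, -0.999, 0.001], [-0.004, -0.001, -1.0]]
force: [-0.0, 0.2, 0.5]
width: 0.005
```

```bash
python3 -m handwheel '[0,0.5,-2.9,0,1,0,1.5,0,0,1,0.1,1.5,0,0,1,0,1.2,0,0,1,0,0.6,0,0,1,0,0.6,0,0,1,0,0,0,0,1,0,0,0,0,1,0,0,0,0,1]'
```

```text
time: 21.0
ee_pos: [0.5183, 0.0287, 0.0456]
eef_rot: [[0.998, -0.055, 0.0], [-0.055, -0.998, -0.0], [0.0, 0.0, -1.0]]
force: [-0.2, -0.3, 0.4]
width: 0.005
```

```bash
python3 -m handwheel '[0,0.5,0,0,1,0,0.3,0,0,1,0,0,0,0,1,0,0,0,0,1,0,0,0,0,1]'; python3 -m handwheel '[0,-1.5,0,0,1,0,-2,0,0,1,0,-1,3,0,1,0,-2,3,0,1,-1,-3,2,0,1,-1.5,-3.8,0,-5,1,-1.5,-3.8,0,0,1,-1.5,-3.8,0,0,1,-1.5,-3.8,0,0,1,-1.5,-3.8,0,0,1,-1.5,-3.8,0,0,1,-1.5,-3.8,0,0,1]'; python3 -m handwheel '[-1.5,-3.8,1,0,1,-1.5,-3.8,1,0,1,-1.5,-3.8,1,0,1,-1.5,-3.8,1,0,1,-1.5,-3.8,1,0,1,0,0,0,0,1]';  python3 - <<'E'
from h import *
s=shot('scene','s14'); t=shot('top','t14'); crop(s,100,200,580,345,1.6,'s14a');crop(t,140,165,310,270,4.7,'t14a');crop(s,380,235,580,345,4,'s14b')
E
```

```text
time: 21.42
ee_pos: [0.5182, 0.0372, 0.0453]
eef_rot: [[0.998, -0.055, -0.0], [-0.055, -0.998, 0.0], [-0.0, -0.0, -1.0]]
force: [0.2, 0.0, 0.4]
width: 0.008
time: 22.42
ee_pos: [0.4021, -0.3256, 0.1254]
eef_rot: [[0.99, -0.142, 0.0], [-0.142, -0.99, 0.0], [0.0, -0.0, -1.0]]
force: [1.5, 0.2, -0.2]
width: 0.006
time: 22.92
ee_pos: [0.3266, -0.5192, 0.1767]
eef_rot: [[0.989, -0.146, 0.001], [-0.146, -0.989, -0.006], [0.002, 0.005, -1.0]]
force: [-0.9, 1.6, 1.0]
width: 0.005
```

View pics/s14a.png

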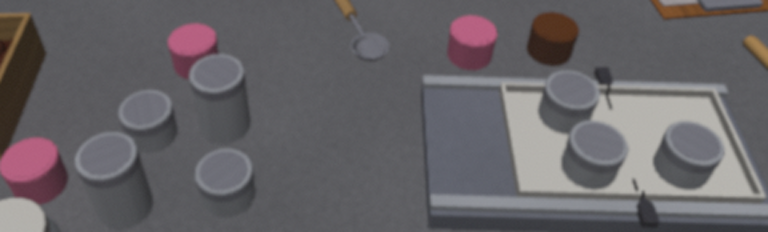

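View pics/t14a.png

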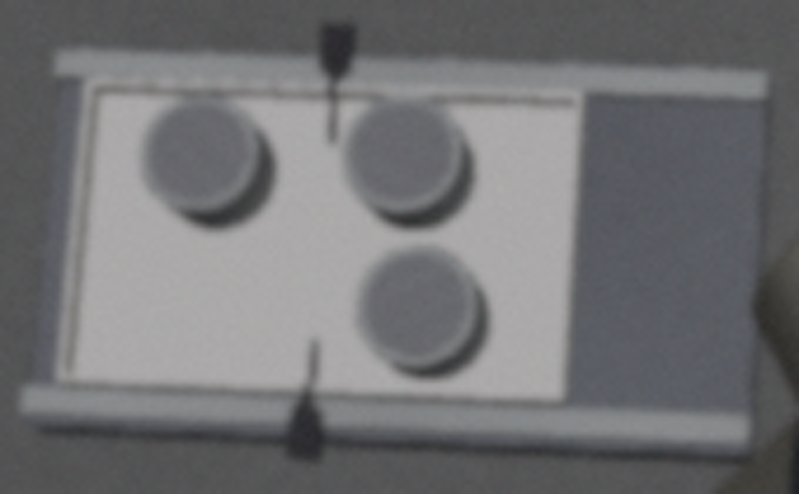

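View pics/s14b.png

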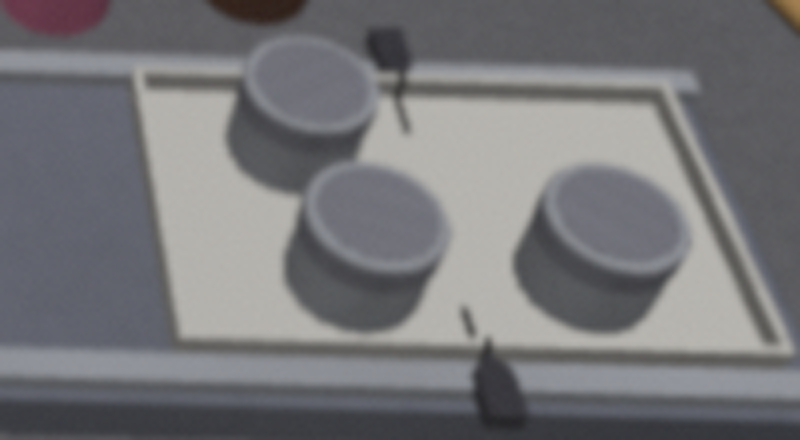

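The top view shows the middle line at crop (332,90)/(309,392), against a pointer line of about 334/308 there, so within about 1 mm. The spares at scene crop (148,118) and (225,178) and both canisters stand as before, and the arm is clear.

```bash
python3 - <<'E'
from plant import bot
print(bot.job_done()); print(bot.state()['time'])
E
```

```text
the job is handed in; nothing more can be done
None
the job is handed in; nothing more can be done
```

I put two flat tins (the pair nearest the tray) next to the one already there. I then slid the loaded tray about 63 mm towards +y by pushing its end, ending with one small corrective nudge. I handed the job in at about 23 s; it reported no verdict.

**Last checks:** All three tins stand upright on the tray floor. The two spare flat tins and both canisters look unmoved by eye; I did not re-measure their positions. The arm is clear of everything.

**Alignment:** Before the last nudge, the measurements said the tray was between 0.5 and 2.0 mm short, and they disagreed by about 1.5 mm. I nudged it 1.5–2 mm. By eye in the top view the middle line is now within about 1 mm of the pointers, against the 5 mm allowed. I did not repeat the full two-camera measurement after the nudge.

**Heights:** The measured tin and canister lids came out about 2 mm lower than the stated 45 and 90 mm, which is within the camera calibration.

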